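# Stamp the gift box on its yellow spot

### The job

Slide the blue gift box flat along the counter, without lifting or tipping it, until its yellow spot is centred under the die of the green stamping press. Then push the press's wooden knob down until the die bears firmly on the box, so that the stamp lands wholly inside the yellow spot, and let it spring back up. Leave the box lying there, released, and do not disturb the red box, the jar or the tin.

Things in the scene. Friction and masses are not known exactly. Their poses are not given: they have to be found in the camera images.
- gift_box: Slim rigid blue gift box, 180 x 48 x 34 mm (x, y, z), about 0.3 kg, loose, lying flat on the counter. Origin at the centre of its underside; x runs along its length towards the end that carries the yellow spot. Can be gripped across its 48 mm width from above.
- spot (a point): Centre of the flat yellow disc, 24 mm in diameter, on the gift box's top face (34 mm above the counter), on its long centre line 55 mm from the middle, 35 mm from the end. Axes as the gift box.
- press: Green stamping press, fixed. Origin on the counter straight below the die; x points from the die to the column, away from the robot. Foot 24 mm high, 80 wide, x 65 to 205. Column 36 mm square, x 82 to 118, up to 155. Arm 110 to 146 mm up carries a sleeve, radius 24 about the die's axis, 88 to 152 mm up. Below it, open to the robot and both flanks; the steel sheet there is flush (no step).
- plunger: The press's moving part: steel rod, wooden knob on top, brass die 14 mm in diameter below. It slides straight down up to 22 mm; the die meets a box on the counter after 16 mm. A spring returns it: about 3 N to start it, 7 N to reach the box; 12 to 15 N on the knob bears firmly. Origin on the die's axis, at counter height when up, moving down with it.
- die_tip (a point): Centre of the die's lower face, 50 mm above the counter when the plunger is up; it moves straight down with the plunger.
- knob_top (a point): Centre of the flat top (36 mm across) of the light wooden palm knob, 48 mm in diameter, on the upper end of the plunger, straight above the die; 205 mm above the counter when up. From above, the knob's centre shows where the die is.
- red_box: Loose red box of the same size as the gift box, without a yellow spot: a bystander. Origin at the centre of its underside, x along its length.
- jar: Loose amber glass jar with a steel lid, 90 mm in diameter, 140 mm tall: a bystander. Origin at the centre of its underside.
- tin: Loose round tin with a green label, 72 mm in diameter, 110 mm tall: a bystander. Origin at the centre of its underside.
Not all that is in view belongs to the job. Several things look just like the gift_box: the one meant starts nearest to the robot's base.

How it is judged:
On the way, in this order (a step that is already met when the one before it is completed fails the run):
1. the yellow spot is under the raised die: centres within 5 mm seen from above, box flat on the counter and still (horizontal distance between spot and die_tip below 0.005 m and height (world z) of die_tip above 0.046 m and height (world z) of gift_box below 0.006 m and linear speed of gift_box below 0.01 m/s), for 0.2 s.
2. the die is pressed onto the box with more than 3 N, its centre within 5 mm of the spot's (so wholly inside the spot) (contact force between plunger and gift_box above 3 N and horizontal distance between spot and die_tip below 0.005 m), for 0.03 s.
At the end, for the whole second after the job is handed in: The plunger is back up (within 3 mm) with the die clear of the box; the gift box lies flat and still on the counter with its spot still under the die (centres within 10 mm seen from above) (height (world z) of die_tip above 0.047 m and horizontal distance between spot and die_tip below 0.01 m and height (world z) of gift_box below 0.004 m and angle between gift_box's own z axis and vertical below 0.05 rad and linear speed of gift_box below 0.01 m/s and contact force between plunger and gift_box below 0.5 N); the robot touches nothing.
It fails at once if the die presses the gift box (over 2 N) off the spot (centres more than 6 mm apart) (contact force between plunger and gift_box above 2 N and horizontal distance between spot and die_tip above 0.006 m).
It fails at once if the gift box is lifted more than 15 mm off the counter or tipped by more than 0.2 rad (height (world z) of gift_box above 0.015 m or angle between gift_box's own z axis and vertical above 0.2 rad).
It fails at once if the red box, the jar or the tin is moved more than 20 mm (distance of any of red_box, jar, tin from where it was at the start of the episode above 0.02 m).
It also fails if it takes over 61 s, if anything falls off the work surface, if the arm or the gripper's body presses on something with over 40 N, if the wrist force passes 120 N, or if a joint passes its speed limit or range.

### The arm

A 6-joint arm with a two-finger parallel gripper is mounted at the origin on the work surface. World frame = base frame: x ahead of the robot, y to its left, z up, the work surface at z = 0. Lengths are in m, angles in rad, forces in N, time in s.
With the tool pointing down it reaches from about 0.35 to 0.725 m from the base axis. Payload 4.3 kg.
Tool frame: the origin (TCP) lies midway between the tips of the shut fingers; the grasp point (between the pads) lies 19 mm behind it; z points along the fingers, y is the line along which they close (so a half turn about z gives the same grasp; the last joint's range is limited). The gripper opens to 85 mm and grips with 20 to 120 N. Pads are 22 mm wide; open, the fingers measure 114 mm over their backs; the gripper's body (76 mm by 85 mm) begins 54 mm behind the grasp point. The pads swing forward as they close: fully open they stand 13 mm farther back than shut.
Start: joints at [-1.267, 0.377, 0.081, 1.274, 0, 1.46], TCP at [0.231, -0.527, 0.231] pointing down, gripper open.
Joint ranges: [-2.72, 2.72], [-0.84, 1.66], [-1.02, 1.22], [-1.77, 2.12], [-1.37, 1.28], [-3.14, 3.14]. Speed limits (rad/s): [2.57, 2.57, 3.14, 3.14, 3.14, 3.14].

### API

Orientations are given as a rotation vector (axis times angle).
In Python, from bench import ctrl, imaging gives the robot as it stands.
- The arm moves only by the tool send_rows, never from a script. Its argument "series" is a list of rows, each a list of 5 numbers: the closure, from -1 (fully open) to 1 (shut), then the shift along the tool's x, y, z normalised to -1 to 1, where 1 is 0.025 m, then the turn about the tool's z normalised to -1 to 1, where 1 is 2 rad. A call has 1 to 12 rows; each row shifts and turns the commanded pose from where the row before left it, along the tool's axes as they then stand; what a row does not reach is not made up. A row lasts 1/12 s, in which the tool goes at most 41.7 mm and 7.16 degrees, less where a joint would pass 70% of its speed; a pose out of reach is approached as far as the arm can. A call with a number of a shift or a turn outside -1 to 1 is refused whole. A call with a gripper value outside its range is refused whole. The fingers move at their own pace and stop on an object; "newtons" is the grip in N (left out, the last holds). Time passes only in rows, so rows that do not move let the fingers close. It gives the time, the measured TCP pose, the force, the opening and the grip force at its end, in the units of the state.
- ctrl.get_state(): the state, without advancing time (a new reading comes with each control period).
- imaging.capture(name): name is "scene" or "top" or "wrist"; returns a dict with "color" (420x560x3 uint8, red, green, blue), "range_z" (420x560 float32, m along the optical axis (not along the pixel's ray), 0 where there is no reading), "camera_matrix" (3x3 intrinsics, pixels), "origin" and "attitude" of the camera in the world; the wrist camera has in their place "tool_from_camera" (4x4, takes a point from camera to tool coordinates, whose origin is the TCP and whose axes are the flange's). Camera axes: x right, y up, looking along -z (the intrinsics and any distortion apply to the point x, -y, -z); pixel columns grow to the right and rows downward; lengths in m; the calibration is good to about 2 mm. A picture is of the moment at which its call begins: read the wrist's pose just before it.
- ctrl.hand_in(): hands the job in; it is judged then, once.
Trained networks look in a picture, given as the dict that the camera call returned (one of the last four; its "shot" number tells which), for a name from the list of things; names that differ only in an ending like _2 or _b are one class to them, and where a whole thing is asked for, a point or a joint stands for the part that bears it (a point fixed in the world has none). Each returns a list of dicts, best first, with "p" (0 to 1); they miss things now and then, are a little off and sometimes report something else, mostly with a low value. They report only what shows in the picture. A call takes as long as a camera call. They do not tell look-alikes from the thing itself.
- imaging.search_frame(label, picture): "xyz" ([x, y, z] in m, in world coordinates, good to about 4 mm: the middle of the surface that is visible of it).
- imaging.cut_out(label, picture): "region" (420x560 bool, what is visible of it).
The state is a dict: "t": time; "q": joint angles; "joint_velocities": joint speeds; "effort": joint torques, N m; "ee_pos": TCP position; "eef_rot": TCP orientation; "force": force on the tool from outside, world axes, zero at the start; "moment": the same for the moment, N m; "opening": opening from 0.0 (shut) to 1.0 (fully open); "grip_force": force on a finger pad.
Only numpy, scipy, OpenCV 4.12 (cv2) and the standard library are available. Lean on these libraries where they do the work, as an engineer would, in place of code of your own. Each camera call takes 0.05 s, during which the arm holds its last target. There are 200 camera calls.

## Working session

There is one attempt and no reset: what is moved stays moved. The work goes in short steps, Python scripts to look and compute and a tool call to move; the robot and the scene stay as the last step left them, time stands still between calls to the robot, and variables do not carry over. Pictures are saved under pics/ and viewed, at most 10 in all, crops included, and the job is handed in when it is done.

Besides the shell and the picture viewer there is one more tool, called by a JSON object that holds its "method" and its "body", one argument or row to a line. send_rows: Moves the arm, as the interface text tells. Scaled input: -1 to 1 covers 0.025 m each way for a shift and 2 rad each way for a turn. Its arguments: {"type":"object","properties":{"series":{"type":"array"},"newtons":{"type":"number"}},"required":["series"]}

```bash
mkdir -p pics
cat > h.py <<'E'
import numpy as np,cv2
from bench import ctrl,imaging
from scipy.spatial.transform import Rotation as R
def rot(a):
    a=np.array(a,float)
    if a.shape==(3,3): return a
    return R.from_rotvec(a).as_matrix() if a.size==3 else R.from_quat(a).as_matrix()
def pose(pic,st=None):
    if "tool_from_camera" in pic:
        T=np.array(pic["tool_from_camera"]);Rt=rot(st["eef_rot"])
        return Rt@T[:3,:3],Rt@T[:3,3]+np.array(st["ee_pos"])
    return rot(pic["attitude"]),np.array(pic["origin"])
def world(pic,uv,st=None,z=None):
    """pixels (N,2) -> world, by depth or on the plane z"""
    Rc,o=pose(pic,st);K=np.array(pic["camera_matrix"]);uv=np.atleast_2d(uv).astype(float)
    d=np.c_[(uv[:,0]-K[0,2])/K[0,0],-(uv[:,1]-K[1,2])/K[1,1],-np.ones(len(uv))]@Rc.T
    if z is not None: s=(z-o[2])/d[:,2]
    else: s=pic["range_z"][uv[:,1].astype(int),uv[:,0].astype(int)]
    return o+d*s[:,None]
def save(pic,n): cv2.imwrite(f"pics/{n}.png",cv2.cvtColor(pic["color"],cv2.COLOR_RGB2BGR))
E
python3 - <<'E'
from h import *
np.set_printoptions(precision=4,suppress=True)
print(ctrl.get_state())
ims=[]
for n in("top","scene"):
    p=imaging.capture(n); save(p,n+"0"); print(n,p["attitude"],p["origin"],p["camera_matrix"],[k for k in p])
    for l in("gift_box","spot","knob_top","red_box","jar","tin","press"):
        for r in imaging.search_frame(l,p): print(l,np.round(r["xyz"],3),round(r["p"],2))
E
```

```text
{'t': 0.0, 'q': array([-1.2673,  0.3781,  0.0796,  1.2744,  0.    ,  1.4605]), 'joint_velocities': array([-0.0007, -0.0016, -0.0004, -0.0009,  0.0001,  0.0013]), 'effort': array([  0.    , -46.3601,  26.9878,   0.0206,  -0.0001,   0.    ]), 'ee_pos': array([ 0.231 , -0.5258,  0.2304]), 'eef_rot': array([-3.0726, -0.645 ,  0.0003]), 'force': array([-0.0702,  0.2946, -0.949 ]), 'moment': array([ 0.001 ,  0.0116, -0.0475]), 'grip_force': 0.0, 'opening': 1.0000204036293983}
top [ 0.0401 -0.0749 -1.5497] [0.5484 0.0147 1.1232] [[381.9255   0.     281.5406]
 [  0.     381.9255 210.4453]
 [  0.       0.       1.    ]] ['color', 'range_z', 'camera_matrix', 'origin', 'attitude', 'shot']
gift_box [0.447 0.462 0.036] 0.91
gift_box [0.741 0.268 0.036] 0.81
gift_box [ 0.778 -0.128  0.032] 0.59
spot [0.745 0.269 0.031] 0.73
spot [0.466 0.28  0.035] 0.69
spot [ 0.788 -0.131  0.031] 0.6
spot [0.628 0.036 0.202] 0.33
knob_top [0.627 0.034 0.202] 0.84
red_box [ 0.527 -0.28   0.032] 0.7
jar [ 0.634 -0.416  0.129] 0.98
tin [0.608 0.405 0.109] 0.98
tin [0.686 0.04  0.025] 0.44
press [0.688 0.037 0.024] 0.97
scene [0.2158 0.8015 2.4514] [0.9613 0.563  1.0259] [[421.1677   0.     275.21  ]
 [  0.     421.1677 205.9065]
 [  0.       0.       1.    ]] ['color', 'range_z', 'camera_matrix', 'origin', 'attitude', 'shot']
gift_box [ 0.786 -0.12   0.033] 0.84
gift_box [0.695 0.054 0.027] 0.74
gift_box [0.75  0.281 0.034] 0.7
gift_box [0.448 0.473 0.038] 0.61
spot [ 0.788 -0.121  0.03 ] 0.87
spot [0.45  0.476 0.035] 0.82
spot [0.75  0.282 0.036] 0.77
spot [0.477 0.29  0.032] 0.72
knob_top [0.634 0.043 0.201] 0.65
red_box [ 0.525 -0.276  0.037] 0.58
jar [ 0.645 -0.413  0.101] 0.61
tin [0.629 0.424 0.112] 0.9
press [0.695 0.051 0.026] 0.76
```

View pics/top0.png

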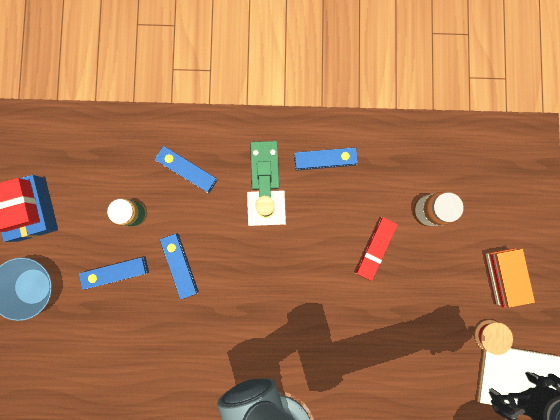

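View pics/scene0.png

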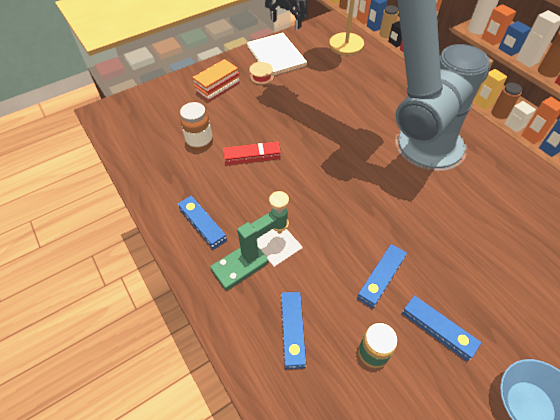

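The top view shows four blue boxes with a yellow spot, at px (178,266), (113,273), (185,169) and (325,158). There is also a red one at (376,248) and a blue/red stack at (25,210). The base is near px (265,410), so the nearest box is (178,266), with its spot at (172,247). The press knob is at (265,206).

```bash
cat >> h.py <<'E'
def cc(mask):
    n,l,s,c=cv2.connectedComponentsWithStats(mask.astype(np.uint8))
    return [(s[i],c[i],l==i) for i in range(1,n)]
def boxes(pic,st=None,zmin=.028):
    """blue boxes: top face points from colour and height; returns centre, spot, yaw"""
    hsv=cv2.cvtColor(pic["color"],cv2.COLOR_RGB2HSV);H,S,V=cv2.split(hsv)
    v,u=np.mgrid[:420,:560];P=world(pic,np.c_[u.ravel(),v.ravel()],st).reshape(420,560,3)
    up=(P[...,2]>zmin)&(P[...,2]<.042)&(pic["range_z"]>0)
    bl=(((H>95)&(H<125))|((H>20)&(H<36)))&(S>100)&up
    ye=(H>20)&(H<36)&(S>110)&(V>110)&up
    out=[]
    for s,c,m in cc(bl):
        if s[4]<150: continue
        yy=ye&m
        uv=np.argwhere(m)[:,::-1]; W=world(pic,uv,st,z=.034)[:,:2]
        r=cv2.minAreaRect(W.astype(np.float32)*1000)
        sp=world(pic,np.argwhere(yy)[:,::-1],st,z=.034)[:,:2].mean(0) if yy.any() else None
        out.append(dict(c=np.array(r[0])/1000,size=np.round(r[1],1),spot=sp,mean=W.mean(0),z=np.median(P[m][:,2]),px=c,n=s[4],
          yaw=None if sp is None else np.arctan2(*(sp-np.array(r[0])/1000)[::-1])))
    return out
E
python3 - <<'E'
from h import *
np.set_printoptions(precision=4,suppress=True)
for n in("top","scene"):
    p=imaging.capture(n);print(n)
    for b in boxes(p): print({k:v for k,v in b.items()}, np.hypot(*b["c"]))
    v,u=np.mgrid[:420,:560];P=world(p,np.c_[u.ravel(),v.ravel()]).reshape(420,560,3)
    m=(P[...,2]>.198)&(P[...,2]<.212)&(np.hypot(P[...,0]-.63,P[...,1]-.04)<.05)
    print("knob",m.sum(),P[m].mean(0),np.ptp(P[m],0), "plane",world(p,np.argwhere(m)[:,::-1],z=.205).mean(0))
    for l in ("press",):
        hsv=cv2.cvtColor(p["color"],cv2.COLOR_RGB2HSV);H,S,V=cv2.split(hsv)
        g=(H>50)&(H<90)&(S>80)&(np.hypot(P[...,0]-.7,P[...,1]-.04)<.2)
        for lo,hi in((.015,.032),(.138,.158)):
            mm=g&(P[...,2]>lo)&(P[...,2]<hi); W=P[mm]
            print(lo,mm.sum(),W.mean(0),cv2.minAreaRect(W[:,:2].astype(np.float32)*1000))
    # table height check
    print("table z",P[330,150,2],P[300,400,2])
    if n=="top":
        cv2.imwrite("pics/crop.png",cv2.resize(cv2.cvtColor(p["color"][130:310,60:340],cv2.COLOR_RGB2BGR),None,fx=2.8,fy=2.8,interpolation=cv2.INTER_CUBIC))
E
```

```text
top
{'c': array([0.7437, 0.2701]), 'size': array([180. ,  46.6]), 'spot': array([0.7717, 0.3188]), 'mean': array([0.7432, 0.2695]), 'z': np.float64(0.033674281714072496), 'px': array([185.2976, 168.6112]), 'n': np.int32(998), 'yaw': np.float64(1.0486374534064966)} 0.7911797156299263
{'c': array([ 0.7847, -0.1342]), 'size': array([ 47.9, 178.6]), 'spot': array([ 0.792 , -0.1892]), 'mean': array([ 0.7846, -0.1327]), 'z': np.float64(0.03397802295104291), 'px': array([325.3371, 157.7574]), 'n': np.int32(985), 'yaw': np.float64(-1.4386489013771493)} 0.7961094951443918
{'c': array([0.6348, 0.6613]), 'size': array([160.8,  28.5]), 'spot': None, 'mean': array([0.6315, 0.6611]), 'z': np.float64(0.03571549527004647), 'px': array([ 44.4207, 204.5549]), 'n': np.int32(164), 'yaw': None} 0.916657747693907
{'c': array([0.4667, 0.2795]), 'size': array([177.6,  49.2]), 'spot': array([0.5178, 0.301 ]), 'mean': array([0.4655, 0.2797]), 'z': np.float64(0.033687514187007106), 'px': array([177.8996, 266.2398]), 'n': np.int32(1076), 'yaw': np.float64(0.3983266264628766)} 0.5440149245264964
{'c': array([0.4
[... 1494 characters left out ...]
 0.7930337267434365
{'c': array([0.4446, 0.4683]), 'size': array([ 49.3, 178.2]), 'spot': array([0.4281, 0.5207]), 'mean': array([0.4438, 0.4702]), 'z': np.float64(0.03408839707902256), 'px': array([442.2502, 325.8075]), 'n': np.int32(1439), 'yaw': np.float64(1.8769411349501288)} 0.6457685106008184
knob 241 [0.6276 0.0422 0.2038] [0.0458 0.0483 0.011 ] plane [0.6281 0.043  0.205 ]
0.015 938 [0.775  0.0559 0.0239] ((762.3471069335938, 49.252777099609375), (137.2492218017578, 79.06065368652344), 3.0563533306121826)
0.138 423 [0.6918 0.0465 0.1501] ((678.3812255859375, 45.728328704833984), (131.8917236328125, 33.39397048950195), 1.38813316822052)
table z -0.7556487316466625 0.004305944281993712
```

View pics/crop.png

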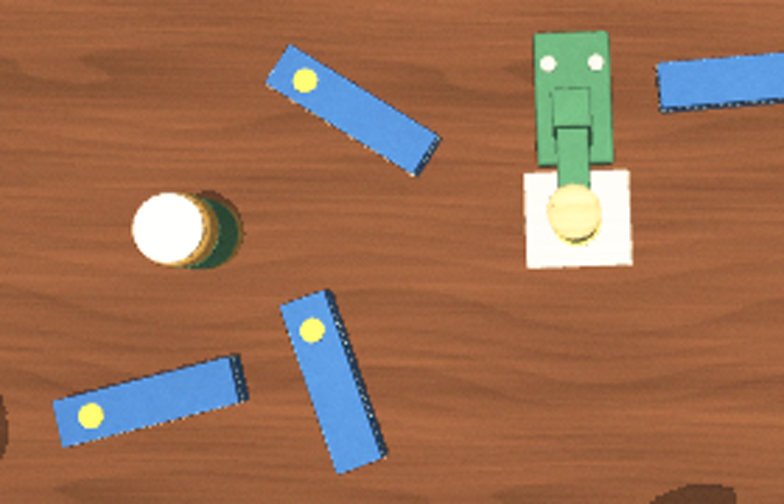

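The crop confirms the choice: the target is the near blue box at top-view px (178,266), with its spot at crop px (312,330). The tool is already nearly aligned with it, since tool x is at yaw 0.41 and the box at about 0.37. I'll move over it.

{"method": "send_rows", "body": {
  "series": [
    [-1,1,-0.74,0,0],
    [-1,1,-0.74,0,0],
    [-1,1,-0.74,0,0],
    [-1,1,-0.74,0,0],
    [-1,1,-0.74,0,0],
    [-1,1,-0.74,0,0],
    [-1,1,-0.74,0,0],
    [-1,1,-0.74,0,0],
    [-1,1,-0.74,0,0],
    [-1,1,-0.74,0,0],
    [-1,1,-0.74,0,0],
    [-1,1,-0.74,0,0]
  ]
}}

```text
t: 1.9
ee_pos: [0.4172, -0.2013, 0.2315]
eef_rot: [3.074, 0.645, 0.001]
force: [0.4, -0.5, -0.4]
opening: 0.998
grip_force: 0.0
```

{"method": "send_rows", "body": {
  "series": [
    [-1,0.4,-0.99,0,0],
    [-1,0.4,-0.99,0,0],
    [-1,0.4,-0.99,0,0],
    [-1,0.4,-0.99,0,0],
    [-1,0.4,-0.99,0,0],
    [-1,0.4,-0.99,0,0],
    [-1,0.4,-0.99,0,0],
    [-1,0.4,-0.99,0,0],
    [-1,0.4,-0.99,0,0],
    [-1,0.4,-0.99,0,0],
    [-1,0.4,-0.99,0,0],
    [-1,0.4,-0.99,0,0]
  ]
}}

```text
t: 2.9
ee_pos: [0.4069, 0.1189, 0.2315]
eef_rot: [3.074, 0.645, 0.001]
force: [0.4, -1.2, 0.6]
opening: 1.003
grip_force: 0.0
```

```bash
cat > look.py <<'E'
from h import *
import sys
np.set_printoptions(precision=4,suppress=True)
st=ctrl.get_state();p=imaging.capture("wrist");save(p,sys.argv[1])
Rt=rot(st["eef_rot"]);print("t",st["t"],"tcp",st["ee_pos"],"yaw",np.arctan2(Rt[1,0],Rt[0,0]),"tilt",Rt[:,2],"F",st["force"],"cam",np.array(p["tool_from_camera"])[:3])
for b in boxes(p,st): print(b)
t=imaging.capture("top")
for b in boxes(t):
    if np.hypot(*b["c"])<.7: print("top",b)
E
python3 look.py w1
```

```text
t 2.9 tcp [0.4069 0.1189 0.2315] yaw 0.4138584834105957 tilt [ 0.0007 -0.     -1.    ] F [ 0.3747 -1.1882  0.6147] cam [[ 0.0002  0.9661  0.2583  0.0657]
 [ 1.     -0.0002  0.0001  0.0005]
 [ 0.0002  0.2583 -0.9661 -0.1422]]
{'c': array([0.4539, 0.3883]), 'size': array([27.1, 35.4]), 'spot': None, 'mean': array([0.4531, 0.3876]), 'z': np.float64(0.033472598782046836), 'px': array([20.3671, 15.3969]), 'n': np.int32(1275), 'yaw': None}
{'c': array([0.4461, 0.2726]), 'size': array([131.6,  48. ]), 'spot': None, 'mean': array([0.4491, 0.2736]), 'z': np.float64(0.03359821232214297), 'px': array([145.0215,  75.117 ]), 'n': np.int32(8176), 'yaw': None}
top {'c': array([0.4664, 0.2799]), 'size': array([177.9,  48.2]), 'spot': array([0.5178, 0.3011]), 'mean': array([0.4655, 0.2798]), 'z': np.float64(0.033511931889274926), 'px': array([177.8871, 266.2313]), 'n': np.int32(1081), 'yaw': np.float64(0.39215183878573134)}
top {'c': array([0.4435, 0.4617]), 'size': array([ 46.1, 180.8]), 'spot': array([0.4282, 0.5171]), 'mean': array([0.4434, 0.4619]), 'z': np.float64(0.03332963592165439), 'px': array([112.0889, 272.9953]), 'n': np.int32(1069), 'yaw': np.float64(1.8399928713305054)}
```

{"method": "send_rows", "body": {
  "series": [
    [-1,0.87,-0.7,0,0],
    [-1,0.87,-0.7,0,0],
    [-1,0.87,-0.7,0,0],
    [-1,0.87,-0.7,0,0],
    [-1,0.87,-0.7,0,0],
    [-1,0.87,-0.7,0,0],
    [-1,0.87,-0.7,0,0],
    [-1,0,0,0,0],
    [-1,0,0,0,0]
  ]
}}

```text
t: 3.75
ee_pos: [0.4985, 0.2893, 0.2306]
eef_rot: [-3.073, -0.65, 0.001]
force: [0.5, 0.4, 0.4]
opening: 1.002
grip_force: 0.0
```

```bash
python3 look.py w2
```

```text
t 3.75 tcp [0.4985 0.2893 0.2306] yaw 0.41710151685293295 tilt [-0.001   0.0003 -1.    ] F [0.4907 0.4098 0.376 ] cam [[ 0.0002  0.9661  0.2583  0.0657]
 [ 1.     -0.0002  0.0001  0.0005]
 [ 0.0002  0.2583 -0.9661 -0.1422]]
{'c': array([0.695 , 0.2086]), 'size': array([29.6, 60.9]), 'spot': None, 'mean': array([0.6989, 0.2116]), 'z': np.float64(0.03342449985710477), 'px': array([460.841 ,  13.0142]), 'n': np.int32(1547), 'yaw': None}
{'c': array([0.4675, 0.2827]), 'size': array([177.2,  46.2]), 'spot': None, 'mean': array([0.4692, 0.2834]), 'z': np.float64(0.03350236295949449), 'px': array([277.3237, 213.7476]), 'n': np.int32(7337), 'yaw': None}
{'c': array([0.4452, 0.464 ]), 'size': array([ 47., 179.]), 'spot': None, 'mean': array([0.4467, 0.4604]), 'z': np.float64(0.03353624796222815), 'px': array([ 97.8629, 163.8099]), 'n': np.int32(8459), 'yaw': None}
{'c': array([0.429 , 0.5183]), 'size': array([21.1, 20.5]), 'spot': None, 'mean': array([0.4292, 0.5182]), 'z': np.float64(0.03417409017840284), 'px': array([ 33.96  , 156.1325]), 'n': np.int32(400), 'yaw': None}
{'c': array([0.5182, 0.3025]), 'size': array([21.6, 21.6]), 'spot': array([0.5183, 0.3025]), 'mean': array([0.5183, 0.3025]), 'z': np.float64(0.03411374882143303), 'px': array([279.5982, 162.4944]), 'n': np.int32(443), 'yaw': np.float64(-0.5962726563747822)}
top {'c': array([0.4665, 0.2798]), 'size': array([177.4,  48.3]), 'spot': None, 'mean': array([0.4558, 0.2746]), 'z': np.float64(0.03354160508826587), 'px': array([179.585 , 269.7394]), 'n': np.int32(894), 'yaw': None}
```

View pics/w2.png

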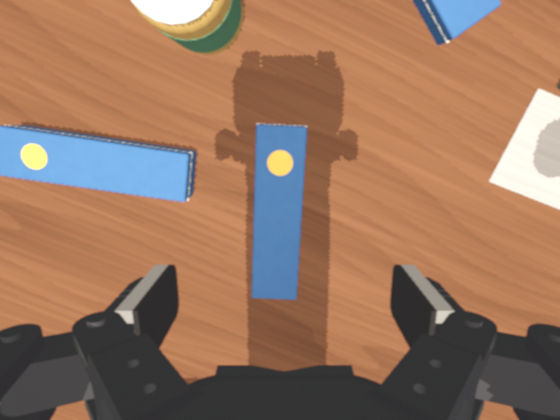

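The box and its spot lie at wrist px (277,211) and (280,162), with clear space for both fingers. The spot is 54.5 mm from the box middle and the box yaw is 0.372. I'll grasp 70 mm behind the middle, which leaves room for the camera in front of the press.

{"method": "send_rows", "body": {
  "series": [
    [-1,0,0,0,0.0225],
    [-1,-0.81,-0.04,0,0],
    [-1,-0.81,-0.04,0,0],
    [-1,-0.81,-0.04,0,0],
    [-1,-0.81,-0.04,0,0],
    [-1,-0.81,-0.04,0,0],
    [-1,0,0,0.8,0],
    [-1,0,0,0.8,0],
    [-1,0,0,0.8,0],
    [-1,0,0,0.8,0],
    [-1,0,0,0.8,0],
    [-1,0,0,0,0]
  ]
}}

```text
t: 4.85
ee_pos: [0.4043, 0.2403, 0.1283]
eef_rot: [-3.07, -0.611, 0.014]
force: [-0.5, -1.4, -0.1]
opening: 1.0
grip_force: 0.0
```

```bash
python3 look.py w3
```

```text
t 4.85 tcp [0.4043 0.2403 0.1283] yaw 0.3932326091784379 tilt [-0.0112  0.0097 -0.9999] F [-0.522  -1.3866 -0.0712] cam [[ 0.0002  0.9661  0.2583  0.0658]
 [ 1.     -0.0002  0.0001  0.0005]
 [ 0.0002  0.2583 -0.9661 -0.1422]]
{'c': array([0.4571, 0.4118]), 'size': array([44.7, 76.3]), 'spot': None, 'mean': array([0.4562, 0.4097]), 'z': np.float64(0.03361798740741384), 'px': array([62.6084, 35.7228]), 'n': np.int32(8752), 'yaw': None}
{'c': array([0.4529, 0.2771]), 'size': array([147.2,  46.4]), 'spot': None, 'mean': array([0.4548, 0.2777]), 'z': np.float64(0.03359690680765934), 'px': array([262.0361, 120.3621]), 'n': np.int32(15630), 'yaw': None}
top {'c': array([0.4781, 0.2842]), 'size': array([153. ,  48.1]), 'spot': array([0.5176, 0.3012]), 'mean': array([0.4797, 0.2846]), 'z': np.float64(0.03376177694035132), 'px': array([176.3442, 261.1114]), 'n': np.int32(889), 'yaw': np.float64(0.40590522198551837)}
top {'c': array([0.4434, 0.462 ]), 'size': array([ 46.1, 180.2]), 'spot': array([0.428, 0.517]), 'mean': array([0.4434, 0.462 ]), 'z': np.float64(0.03347801007045437), 'px': array([112.0467, 272.9729]), 'n': np.int32(1071), 'yaw': np.float64(1.8436938234734093)}
```

{"method": "send_rows", "body": {
  "series": [
    [-1,0,0,0,0],
    [-1,0,0,0,0],
    [-1,0,0,0,0]
  ]
}}

```text
t: 5.2
ee_pos: [0.4086, 0.2431, 0.1327]
eef_rot: [-3.067, -0.613, 0.0]
force: [-0.1, -0.7, -0.3]
opening: 0.999
grip_force: 0.0
```

```bash
python3 -c "
from h import *
s=ctrl.get_state();print(s);Rt=rot(s['eef_rot']);print(Rt)"
```

```text
{'t': 5.2, 'q': array([ 0.3942049 ,  0.23211887, -0.38516205,  0.95100649,  0.01350666,
        3.14112787]), 'joint_velocities': array([ 0.00345444,  0.00615898, -0.00449266, -0.00399627, -0.00087459,
       -0.00032251]), 'effort': array([-5.81264938e-02, -3.67430663e+01,  2.46089476e+01,  1.35049058e-02,
        4.53213311e-02, -3.82068074e-04]), 'ee_pos': array([0.4086019 , 0.24307299, 0.1327301 ]), 'eef_rot': array([-3.06714734e+00, -6.13262805e-01,  2.83845559e-04]), 'force': array([-0.06222523, -0.71602123, -0.29026044]), 'moment': array([-0.0139463 ,  0.0014065 , -0.02893879]), 'grip_force': 0.0, 'opening': 0.9991502426220185}
[[ 0.92312072  0.38449954 -0.00287112]
 [ 0.38450203 -0.92302639  0.01343388]
 [ 0.0025152  -0.01350504 -0.99990564]]
```

Joint 6 sits at its 3.14 limit, so I'll use the equivalent grasp half a turn away. This also puts the camera on the robot side, away from the press.

{"method": "send_rows", "body": {
  "series": [
    [-1,0,0,0,-0.0624],
    [-1,0,0,0,-0.0624],
    [-1,0,0,0,-0.0624],
    [-1,0,0,0,-0.0624],
    [-1,0,0,0,-0.0624],
    [-1,0,0,0,-0.0624],
    [-1,0,0,0,-0.0624],
    [-1,0,0,0,-0.0624],
    [-1,0,0,0,-0.0624],
    [-1,0,0,0,-0.0624],
    [-1,0,0,0,-0.0624],
    [-1,0,0,0,-0.0624]
  ]
}}

```text
t: 6.2
ee_pos: [0.4082, 0.2431, 0.1322]
eef_rot: [-1.823, -2.546, -0.013]
force: [-0.0, -0.4, -0.5]
opening: 0.998
grip_force: 0.0
```

{"method": "send_rows", "body": {
  "series": [
    [-1,0,0,0,-0.0624],
    [-1,0,0,0,-0.0624],
    [-1,0,0,0,-0.0624],
    [-1,0,0,0,-0.0624],
    [-1,0,0,0,-0.0624],
    [-1,0,0,0,-0.0624],
    [-1,0,0,0,-0.0624],
    [-1,0,0,0,-0.0624],
    [-1,0,0,0,-0.0624],
    [-1,0,0,0,-0.0624],
    [-1,0,0,0,-0.0624],
    [-1,0,0,0,-0.0624]
  ]
}}

```text
t: 7.2
ee_pos: [0.4082, 0.2431, 0.1322]
eef_rot: [0.399, -3.114, -0.021]
force: [0.4, 0.2, -0.2]
opening: 0.999
grip_force: 0.0
```

{"method": "send_rows", "body": {
  "series": [
    [-1,0,0,0,-0.0624],
    [-1,0,0,0,0],
    [-1,0,0,0,0],
    [-1,0,0,0,0]
  ]
}}

```text
t: 7.53
ee_pos: [0.4079, 0.2429, 0.1318]
eef_rot: [0.579, -3.086, -0.021]
force: [0.4, 0.0, -0.1]
opening: 0.997
grip_force: 0.0
```

```bash
python3 look.py w4
python3 - <<'E'
from h import *
s=ctrl.get_state();print(s["q"],rot(s["eef_rot"]))
E
```

```text
t 7.5333 tcp [0.4079 0.2429 0.1318] yaw -2.770873071062764 tilt [-0.0046  0.0128 -0.9999] F [ 0.4361  0.0058 -0.102 ] cam [[ 0.0002  0.9657  0.2596  0.065 ]
 [ 1.     -0.0001 -0.0002 -0.0005]
 [-0.0002  0.2596 -0.9657 -0.1422]]
{'c': array([0.453, 0.277]), 'size': array([151.7,  46.3]), 'spot': None, 'mean': array([0.4434, 0.2732]), 'z': np.float64(0.03365315184964965), 'px': array([303.749, 267.945]), 'n': np.int32(10982), 'yaw': None}
{'c': array([0.4272, 0.4483]), 'size': array([15. , 59.9]), 'spot': None, 'mean': array([0.4267, 0.4446]), 'z': np.float64(0.03315188410907277), 'px': array([516.7462, 324.3283]), 'n': np.int32(658), 'yaw': None}
top {'c': array([0.4789, 0.2845]), 'size': array([151.4,  48.1]), 'spot': array([0.5175, 0.3013]), 'mean': array([0.4807, 0.285 ]), 'z': np.float64(0.03361058448574106), 'px': array([176.2316, 260.748 ]), 'n': np.int32(881), 'yaw': np.float64(0.4093235216028101)}
top {'c': array([0.4434, 0.462 ]), 'size': array([ 46.1, 180.2]), 'spot': array([0.4283, 0.5171]), 'mean': array([0.4435, 0.4617]), 'z': np.float64(0.033382982443189935), 'px': array([112.1772, 272.9431]), 'n': np.int32(1072), 'yaw': np.float64(1.8375677569147884)}
[ 0.3944512   0.23340716 -0.38679479  0.95040882  0.01355015  0.02274714] [[-9.31709012e-01 -3.63170700e-01 -5.03589441e-03]
 [-3.63205593e-01  9.31624081e-01  1.25805262e-02]
 [ 1.22681986e-04  1.35504547e-02 -9.99908181e-01]]
```

{"method": "send_rows", "body": {
  "series": [
    [-1,-0.2,0.27,0,0],
    [-1,-0.2,0.27,0,0],
    [-1,0,0,0.8,0],
    [-1,0,0,0.8,0],
    [-1,0,0,0.8,0],
    [-1,0,0,0.8,0],
    [-1,0,0,0.6,0],
    [-1,0,0,0.6,0],
    [-1,0,0,0.5,0],
    [-1,0,0,0,0],
    [-1,0,0,0,0]
  ]
}}

```text
t: 8.55
ee_pos: [0.4108, 0.2609, 0.0085]
eef_rot: [0.582, -3.082, -0.02]
force: [0.3, 0.0, -0.6]
opening: 1.003
grip_force: 0.0
```

```bash
python3 look.py w5
```

```text
t 8.55 tcp [0.4108 0.2609 0.0085] yaw -2.7680391335092374 tilt [-0.0069  0.0119 -0.9999] F [ 0.287   0.0152 -0.5514] cam [[ 0.0002  0.9657  0.2596  0.065 ]
 [ 1.     -0.0001 -0.0002 -0.0005]
 [-0.0002  0.2596 -0.9657 -0.1422]]
{'c': array([0.4099, 0.2605]), 'size': array([62. , 46.3]), 'spot': None, 'mean': array([0.4077, 0.2595]), 'z': np.float64(0.033581902184439405), 'px': array([285.8998, 290.1839]), 'n': np.int32(18946), 'yaw': None}
top {'c': array([0.4881, 0.2883]), 'size': array([131.5,  48.1]), 'spot': array([0.5178, 0.3011]), 'mean': array([0.492 , 0.2889]), 'z': np.float64(0.03346922979606903), 'px': array([174.981 , 256.6594]), 'n': np.int32(737), 'yaw': np.float64(0.4063346896189129)}
top {'c': array([0.4434, 0.4621]), 'size': array([ 46.1, 179.8]), 'spot': array([0.4281, 0.5168]), 'mean': array([0.4433, 0.4621]), 'z': np.float64(0.03332654501366972), 'px': array([112.    , 273.0084]), 'n': np.int32(1069), 'yaw': np.float64(1.8418905660322908)}
```

View pics/w5.png

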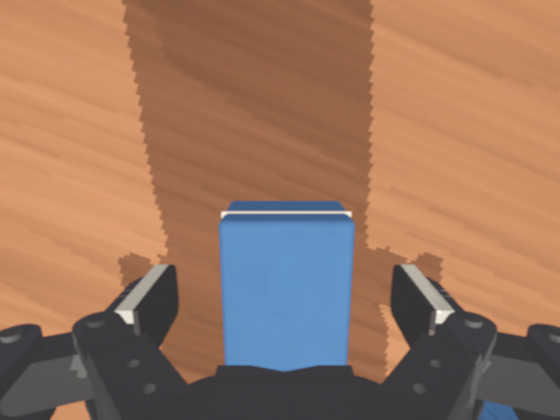

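The box end is centred between the fingers (box px 222–352, fingers 178–392). I'll go down a bit more and close.

{"method": "send_rows", "body": {
  "newtons": 40,
  "series": [
    [-1,0,0,0.24,0],
    [-1,0,0,0,0],
    [1,0,0,0,0],
    [1,0,0,0,0],
    [1,0,0,0,0],
    [1,0,0,0,0],
    [1,0,0,0,0],
    [1,0,0,0,0],
    [1,0,0,0,0],
    [1,0,0,0,0],
    [1,0,0,0,0],
    [1,0,0,0,0]
  ]
}}

```text
t: 9.65
ee_pos: [0.4115, 0.2609, 0.0035]
eef_rot: [0.583, -3.085, -0.021]
force: [-2.0, 0.8, 5.0]
opening: 0.556
grip_force: 42.0
```

```bash
python3 look.py w6
```

```text
t 9.65 tcp [0.4115 0.2609 0.0035] yaw -2.7681697913009997 tilt [-0.0049  0.013  -0.9999] F [-1.9904  0.786   5.0462] cam [[ 0.0002  0.9657  0.2596  0.065 ]
 [ 1.     -0.0001 -0.0002 -0.0005]
 [-0.0002  0.2596 -0.9657 -0.1422]]
{'c': array([0.4087, 0.2589]), 'size': array([58.4, 47.4]), 'spot': None, 'mean': array([0.4066, 0.2581]), 'z': np.float64(0.03358934418796346), 'px': array([284.1034, 291.8254]), 'n': np.int32(19552), 'yaw': None}
top {'c': array([0.4873, 0.2875]), 'size': array([134.1,  48.2]), 'spot': array([0.5176, 0.3011]), 'mean': array([0.4924, 0.2888]), 'z': np.float64(0.03380200949582757), 'px': array([175.0543, 256.5258]), 'n': np.int32(736), 'yaw': np.float64(0.4205181930790431)}
top {'c': array([0.4434, 0.4621]), 'size': array([ 46.1, 179.8]), 'spot': array([0.4282, 0.517 ]), 'mean': array([0.4434, 0.4619]), 'z': np.float64(0.03347016483657783), 'px': array([112.0732, 272.9915]), 'n': np.int32(1065), 'yaw': np.float64(1.8401541393475382)}
```

Gripped: opening 0.556, which is about 47 mm. I'll slide sideways toward the die, compensating for the tool's 0.8° tilt.

{"method": "send_rows", "body": {
  "series": [
    [1,-0.01,-0.2,-0.003,0],
    [1,-0.01,-0.4,-0.006,0],
    [1,-0.013,-0.57,-0.008,0],
    [1,-0.013,-0.57,-0.008,0],
    [1,-0.013,-0.57,-0.008,0],
    [1,-0.013,-0.57,-0.008,0],
    [1,-0.013,-0.57,-0.008,0],
    [1,-0.013,-0.57,-0.008,0],
    [1,-0.013,-0.57,-0.008,0],
    [1,-0.013,-0.57,-0.008,0],
    [1,-0.013,-0.57,-0.008,0],
    [1,-0.013,-0.4,-0.006,0]
  ]
}}

```text
t: 10.75
ee_pos: [0.4713, 0.1191, 0.0035]
eef_rot: [0.583, -3.085, -0.024]
force: [-1.9, 4.6, 5.2]
opening: 0.554
grip_force: 42.1
```

```bash
python3 look.py w7
```

```text
t 10.75 tcp [0.4713 0.1191 0.0035] yaw -2.768262069554345 tilt [-0.0047  0.0144 -0.9999] F [-1.9481  4.5798  5.2469] cam [[ 0.0002  0.9657  0.2596  0.065 ]
 [ 1.     -0.0001 -0.0002 -0.0005]
 [-0.0002  0.2596 -0.9657 -0.1422]]
{'c': array([0.4686, 0.1171]), 'size': array([58.4, 47.4]), 'spot': None, 'mean': array([0.4665, 0.1163]), 'z': np.float64(0.03362406258945734), 'px': array([284.161 , 291.8312]), 'n': np.int32(19565), 'yaw': None}
top {'c': array([0.5567, 0.1483]), 'size': array([114.8,  47.4]), 'spot': array([0.5786, 0.1576]), 'mean': array([0.5623, 0.1496]), 'z': np.float64(0.03374392385997238), 'px': array([225.3157, 232.6433]), 'n': np.int32(586), 'yaw': np.float64(0.4015311878750753)}
top {'c': array([0.4434, 0.4621]), 'size': array([ 46.1, 179.9]), 'spot': array([0.4282, 0.517 ]), 'mean': array([0.4434, 0.4622]), 'z': np.float64(0.033514154832103626), 'px': array([111.9888, 272.986 ]), 'n': np.int32(1069), 'yaw': np.float64(1.840151625543478)}
```

{"method": "send_rows", "body": {
  "series": [
    [1,-0.01,-0.3,-0.005,0],
    [1,-0.011,-0.55,-0.008,0],
    [1,-0.011,-0.6,-0.009,0],
    [1,-0.011,-0.6,-0.009,0],
    [1,-0.011,-0.6,-0.009,0],
    [1,-0.011,-0.6,-0.009,0],
    [1,-0.011,-0.6,-0.009,0],
    [1,-0.011,-0.6,-0.009,0],
    [1,-0.011,-0.5,-0.008,0],
    [1,-0.01,-0.3,-0.005,0],
    [1,0,0,0,0],
    [1,0,0,0,0]
  ]
}}

```text
t: 11.85
ee_pos: [0.5217, -0.0027, 0.0035]
eef_rot: [0.582, -3.085, -0.017]
force: [0.9, -2.3, 2.1]
opening: 0.554
grip_force: 42.0
```

```bash
python3 look.py w8
python3 - <<'E'
from h import *
p=imaging.capture("scene"); cv2.imwrite("pics/s8.png",cv2.resize(cv2.cvtColor(p["color"][170:310,190:390],cv2.COLOR_RGB2BGR),None,fx=4,fy=4,interpolation=cv2.INTER_CUBIC))
for b in boxes(p): print(b)
t=imaging.capture("top");cv2.imwrite("pics/t8.png",cv2.resize(cv2.cvtColor(t["color"][130:280,170:370],cv2.COLOR_RGB2BGR),None,fx=4,fy=4,interpolation=cv2.INTER_CUBIC))
np.save("s8.npy",dict(p),allow_pickle=True);np.save("t8.npy",dict(t),allow_pickle=True)
E
```

```text
t 11.85 tcp [ 0.5217 -0.0027  0.0035] yaw -2.7688796508143168 tilt [-0.0043  0.0105 -0.9999] F [ 0.9148 -2.3067  2.1233] cam [[ 0.0002  0.9657  0.2596  0.065 ]
 [ 1.     -0.0001 -0.0002 -0.0005]
 [-0.0002  0.2596 -0.9657 -0.1422]]
{'c': array([ 0.5189, -0.0046]), 'size': array([58.5, 47.4]), 'spot': None, 'mean': array([ 0.5168, -0.0054]), 'z': np.float64(0.033575135665741135), 'px': array([284.0856, 291.8683]), 'n': np.int32(19545), 'yaw': None}
top {'c': array([0.4434, 0.4621]), 'size': array([ 46.1, 179.8]), 'spot': array([0.4282, 0.5169]), 'mean': array([0.4434, 0.462 ]), 'z': np.float64(0.033246946535471444), 'px': array([112.0545, 272.984 ]), 'n': np.int32(1064), 'yaw': np.float64(1.8398315668454732)}
{'c': array([ 0.7840965 , -0.12886386]), 'size': array([ 47.6, 180.8]), 'spot': array([ 0.78973922, -0.18618503]), 'mean': array([ 0.78380686, -0.12446692]), 'z': np.float64(0.03404943709750069), 'px': array([201.77239709, 219.90799031]), 'n': np.int32(826), 'yaw': np.float64(-1.4726719512645412)}
{'c': array([0.58130798, 0.02562025]), 'size': array([170.6,  49.6]), 'spot': array([0.62751685, 0.04295189]), 'mean': array([0.58199346, 0.02795087]), 'z': np.float64(0.03411354334243588), 'px': array([290.04783951, 224.27623457]), 'n': np.int32(648), 'yaw': np.float64(0.35883343025636344)}
{'c': array([0.74368005, 0.27574979]), 'size': array([179.7,  46.8]), 'spot': array([0.77136699, 0.32114305]), 'mean': array([0.74542378, 0.27875578]), 'z': np.float64(0.03407994469711473), 'px': array([292.83561644, 328.69790916]), 'n': np.int32(1387), 'yaw': np.float64(1.023103755479372)}
{'c': array([0.444358  , 0.46827008]), 'size': array([ 49.2, 178.1]), 'spot': array([0.42831841, 0.52069694]), 'mean': array([0.44377835, 0.47016273]), 'z': np.float64(0.033934178003278914), 'px': array([442.25925926, 325.7791754 ]), 'n': np.int32(1431), 'yaw': np.float64(1.8676958353817499)}
```

View pics/s8.png

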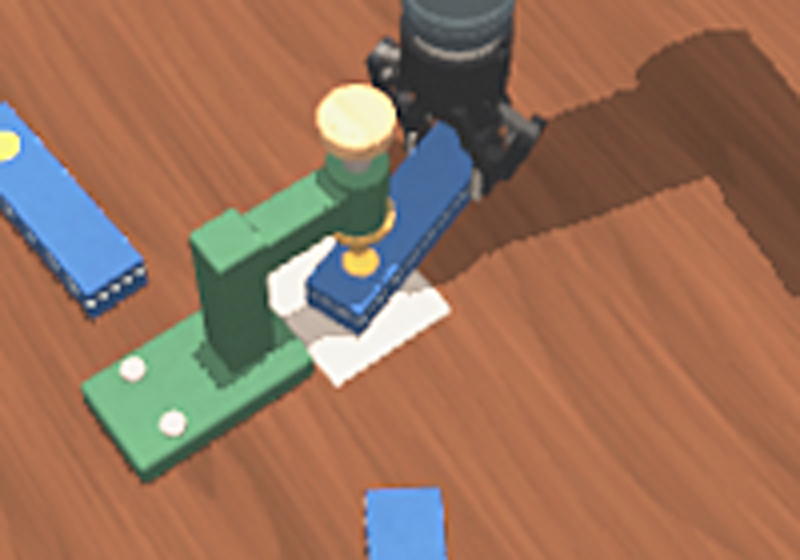

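View pics/t8.png

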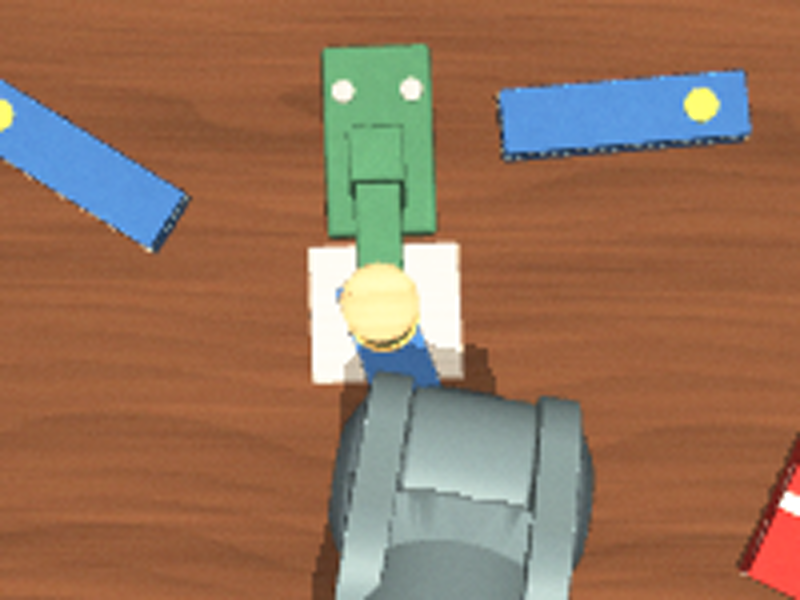

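The scene crop shows the spot at about crop px (360,263), right under the die and partly behind it. I'll check against the box outline, because the die occludes the spot.

Run:
```python
from h import *
np.set_printoptions(precision=4,suppress=True)
p=np.load("s8.npy",allow_pickle=True).item()
b=min(boxes(p),key=lambda b:np.hypot(*(b["c"]-[.58,.025])))
hsv=cv2.cvtColor(p["color"],cv2.COLOR_RGB2HSV);H,S,V=cv2.split(hsv)
v,u=np.mgrid[:420,:560];uv=np.c_[u.ravel(),v.ravel()];P=world(p,uv).reshape(420,560,3)
near=np.hypot(P[...,0]-.61,P[...,1]-.035)<.12
m=near&(P[...,2]>.0295)&(P[...,2]<.039)&((((H>95)&(H<125))|((H>15)&(H<36)))&(S>90))
W=world(p,np.argwhere(m)[:,::-1],z=.034)[:,:2]
r=cv2.minAreaRect((W*1000).astype(np.float32));print("rect",r)
a=.3735-.001
e=np.array([np.cos(a),np.sin(a)]);n=np.array([-e[1],e[0]])
for a in(.36,.373,.386):
    e=np.array([np.cos(a),np.sin(a)]);n=np.array([-e[1],e[0]])
    s=W@e;t=W@n
    print(a,"front",np.percentile(s,[99,99.7,100]),"sides",np.percentile(t,[0,.5,2,98,99.5,100]))
    f=np.percentile(s,99.7)+.0005;mid=(np.percentile(t,.5)+np.percentile(t,99.5))/2
    print("  spot from outline",(f-.035)*e+mid*n)
y=near&(H>15)&(H<36)&(S>110)&(P[...,2]<.1)
for s,c,mm in cc(y): 
    if s[4]>2: print("yellow",s,c,np.median(P[mm],0),P[mm][:,2].min(),P[mm][:,2].max())
yy,xx=slice(225,245),slice(268,294)
print((P[yy,xx,2]*1000).astype(int));print(H[yy,xx])
```

```text
rect ((581.3753662109375, 25.598155975341797), (170.4761199951172, 49.470603942871094), 22.982484817504883)
0.36 front [0.6359 0.6373 0.6377] sides [-0.208  -0.2069 -0.2044 -0.158  -0.1566 -0.1558]
  spot from outline [0.6282 0.0422]
0.373 front [0.6336 0.6351 0.6355] sides [-0.2144 -0.2132 -0.2109 -0.1653 -0.1644 -0.1636]
  spot from outline [0.6281 0.043 ]
0.386 front [0.6311 0.6326 0.6332] sides [-0.2208 -0.2195 -0.2181 -0.1726 -0.1717 -0.1711]
  spot from outline [0.6277 0.044 ]
yellow [273 223  15  16  84] [280.0833 232.0476] [0.6299 0.0476 0.0506] 0.031086265417386016 0.09824263076299122
[[ 138  137  136  133  128  124  123  121  118  113  111  111  111  112
   111  105  104  100   98   96   89   28   34   34   29   35]
 [ 134  131  129  128  123  121  118  117  111  105  104  108  106  104
   104  102   97   94   93   93   37   32   35   33   33   31]
 [ 132  130  125  121  121  117  113   98   97  101   98   98  100  103
   100   98   94   96   97   90   33   36   33   33   36   34]
 [ 128  123  121  119  116   90   97   92   93   95   99   97   98   95
    94   92   95   94 
[... 3682 characters left out ...]
12 108 107
  107 107 108 108 108 108 116  13]
 [108 108 108 107 108 108 107 107 107 108 107 109 115 112 107 108 108 108
  108 108 106 106 108 113  13  14]
 [107 107 107 108 108 108 108 107 108 108 108 108 108 107 107 108 108 108
  108 108 107 108 110  14  14  13]
 [107 108 108 108 108 108 107 107 108 108 108 108 108 108 108 107 108 108
  108 108 107 109 126  15  15  14]
 [108 108 108 108 108 108 107 107 108 107 108 108 108 107 108 108 108 108
  109 107 109 128  12  13  13  15]
 [108 108 108 107 108 108 107 107 107 107 108 108 108 108 108 108 108 108
  108 107   0  25  23  15  13  16]
 [108 108 109 109 107 108 107 107 107 108 108 108 108 108 108 108 107 103
  108 177  30  30  20  23  17  21]]
```

The outline puts the spot at (0.628, 0.043) in the scene camera's frame. The knob is at (0.628, 0.043) and the foot-derived axis at (0.6275, 0.042), so they agree within 1 mm. I'll release and go up.

{"method": "send_rows", "body": {
  "series": [
    [0.3,0,0,0,0],
    [0,0,0,0,0],
    [-1,0,0,0,0],
    [-1,0,0,0,0],
    [-1,0,0,0,0],
    [-1,0,0,0,0],
    [-1,0,0,0,0],
    [-1,0,0,0,0],
    [-1,0,0,-0.3,0],
    [-1,0,0,-0.6,0],
    [-1,0,0,-1,0],
    [-1,0,0,-1,0]
  ]
}}

```text
t: 13.05
ee_pos: [0.5203, -0.0027, 0.0764]
eef_rot: [0.582, -3.082, -0.022]
force: [0.8, 0.1, 0.9]
opening: 1.003
grip_force: 0.0
```

{"method": "send_rows", "body": {
  "series": [
    [1,0,0,-1,0],
    [1,0,0,-1,0],
    [1,0,0,-1,0],
    [1,0,0,-1,0],
    [1,0,0,-1,0],
    [1,0,0,-1,0],
    [1,0,0,-1,0],
    [1,0,0,-1,0],
    [1,0,0,0,0],
    [1,0,0,0,0]
  ]
}}

```text
t: 13.88
ee_pos: [0.5235, -0.0055, 0.2779]
eef_rot: [-0.583, 3.086, 0.019]
force: [-0.1, -1.2, -0.2]
opening: 0.003
grip_force: 0.0
```

Run:
```python
from h import *
np.set_printoptions(precision=4,suppress=True)
s=ctrl.get_state();print(s["ee_pos"],rot(s["eef_rot"]),s["opening"],s["force"])
def proj(p,X):
    Rc,o=pose(p);K=p["camera_matrix"];c=Rc.T@(np.array(X)-o);return K[0,2]+K[0,0]*c[0]/-c[2],K[1,2]-K[1,1]*c[1]/-c[2]
for n,kn in(("scene",(.6279,.0427)),("top",(.6281,.0365))):
    p=imaging.capture(n);save(p,n+"9")
    H,S,V=cv2.split(cv2.cvtColor(p["color"],cv2.COLOR_RGB2HSV))
    v,u=np.mgrid[:420,:560];P=world(p,np.c_[u.ravel(),v.ravel()]).reshape(420,560,3)
    near=np.hypot(P[...,0]-.59,P[...,1]-.03)<.14
    m=near&(P[...,2]>.0295)&(P[...,2]<.039)&((((H>95)&(H<125))|((H>15)&(H<36)))&(S>90))
    m=max(cc(m),key=lambda c:c[0][4])[2]
    W=world(p,np.argwhere(m)[:,::-1],z=.034)[:,:2]*1000
    r=cv2.minAreaRect(W.astype(np.float32));print(n,"rect",r)
    for a in(.345,.36,.373,.386,.4):
        e=np.array([np.cos(a),np.sin(a)]);k=np.array([-e[1],e[0]]);s=W@e;t=W@k
        q=np.percentile(t,[.5,99.5]);z=np.percentile(s,[.3,99.7])
        print(a,"len",np.ptp(z),"wid",np.ptp(q),"spot(front)",(z[1]-34.5)*e+q.mean()*k,"spot(rear)",(z[0]+144.5)*e+q.mean()*k)
    print("die px",proj(p,(*kn,.05)),"spot px if at die",proj(p,(*kn,.034)))
```

```text
[ 0.5235 -0.0055  0.2779] [[-0.9311 -0.3647 -0.0012]
 [-0.3647  0.9311  0.012 ]
 [-0.0032  0.0116 -0.9999]] 0.0026522773411161845 [-0.0661 -1.1534 -0.1582]
scene rect ((575.40185546875, 24.19314956665039), (180.09359741210938, 48.027835845947266), 21.493064880371094)
0.345 len 177.83088771070885 wid 50.23788779157675 spot(front) [626.7383  42.731 ] spot(rear) [627.8386  43.1264]
0.36 len 177.82224021346747 wid 48.349029364087954 spot(front) [626.4026  43.4837] spot(rear) [627.5048  43.8986]
0.373 len 178.04209772855648 wid 47.281094276355276 spot(front) [626.3084  44.2018] spot(rear) [627.2005  44.5509]
0.386 len 178.2066259615695 wid 47.42452408354771 spot(front) [626.1564  44.9313] spot(rear) [626.8914  45.2299]
0.4 len 178.26989615702843 wid 49.00816020726177 spot(front) [625.8999  45.6586] spot(rear) [626.5724  45.9429]
die px (np.float64(279.46414503976774), np.float64(232.29316820274568)) spot px if at die (np.float64(279.51282554675896), np.float64(235.39156214462483))
top rect ((647.061279296875, 70.38833618164062), (2.87093448638916, 0.0), -178.58274841308594)
0.345 len 2.708557086469 wid 0.8947639964906671 spot(front) [615.8687  59.1786] spot(rear) [781.7722 118.7997]
0.36 len 2.6947771967743392 wid 0.9351266819187174 spot(front) [616.0339  58.7095] spot(rear) [781.0374 120.8173]
0.373 len 2.68234407047089 wid 0.969937811366691 spot(front) [616.1825  58.3049] spot(rear) [780.3763 122.557 ]
0.386 len 2.6694576344035568 wid 1.0045850236331262 spot(front) [616.3363  57.9021] spot(rear) [779.6928 124.288 ]
0.4 len 2.655075477767923 wid 1.0417073749037513 spot(front) [616.5074  57.4704] spot(rear) [778.9319 126.1423]
die px (np.float64(265.6030328487645), np.float64(209.94501127773955)) spot px if at die (np.float64(265.70761366359824), np.float64(210.36193641605308))
```

Run:
```python
from h import *
np.set_printoptions(precision=2,suppress=True,linewidth=200)
from scipy.optimize import minimize
def proj(p,X):
    Rc,o=pose(p);K=p["camera_matrix"];c=(np.atleast_2d(X)-o)@Rc;return np.c_[K[0,2]+K[0,0]*c[:,0]/-c[:,2],K[1,2]-K[1,1]*c[:,1]/-c[:,2]]
th=np.linspace(0,2*np.pi,60)
def disc(p,x,y,z,r,k=16):
    q=proj(p,np.c_[x+r*np.cos(th),y+r*np.sin(th),np.full(60,z)]);m=np.zeros((420*4,560*4),np.float32)
    cv2.fillPoly(m,[np.round((q+.5)*4*16-8).astype(np.int32)],1,shift=4);return cv2.resize(m,(560,420),interpolation=cv2.INTER_AREA)
old=np.load("s8.npy",allow_pickle=True).item()
for name,p in(("old",old),("new",imaging.capture("scene"))):
    # blue-ness: yellow/brass vs blue face by (R-B)
    c=p["color"].astype(float);rb=c[...,0]-c[...,2]
    A=np.s_[234:243,270:291]     # rows where only the spot shows on the face
    face=np.median(rb[238:241,274:280]);yel=np.percentile(rb[233:238,277:283],85)
    f=np.clip((rb-face)/(yel-face),0,1)
    if name=="new": print(f[228:242,272:290])
    w=np.zeros((420,560));w[234:242,272:288]=1
    def cost(t): return (w*(disc(p,t[0]/1e3,t[1]/1e3,.034,.012)-f)**2).sum()
    r=min((minimize(cost,x0,method="Nelder-Mead",options=dict(initial_simplex=np.array(x0)+[[0,0],[3,0],[0,3]])) for x0 in([628,43],[625,45])),key=lambda r:r.fun)
    print(name,"spot fit",r.x,r.fun)
```

```text
old spot fit [626.47  41.69] 0.3261983393492456
[[0.34 0.58 0.76 0.61 0.36 0.34 0.25 0.25 0.24 0.35 0.51 0.61 0.85 0.87 0.55 0.09 0.   0.  ]
 [0.46 0.61 0.85 0.79 0.78 0.77 0.63 0.68 0.78 0.78 0.78 0.79 0.79 0.46 0.09 0.   0.   0.  ]
 [0.49 0.41 0.21 0.73 0.84 0.81 0.75 0.77 0.82 0.8  0.73 0.53 0.38 0.03 0.   0.   0.   0.  ]
 [0.48 0.27 0.   0.19 0.27 0.52 0.71 0.69 0.68 0.59 0.26 0.   0.03 0.   0.   0.   0.   0.  ]
 [0.33 0.05 0.   0.   0.05 0.55 0.67 0.65 0.65 0.71 0.79 0.47 0.   0.   0.   0.   0.   0.  ]
 [0.05 0.   0.   0.   0.49 1.   0.9  0.75 0.86 0.96 1.   0.93 0.27 0.   0.   0.   0.   0.  ]
 [0.   0.   0.   0.13 0.8  1.   0.97 0.95 0.96 0.96 0.97 0.99 0.84 0.   0.   0.   0.01 0.  ]
 [0.   0.   0.   0.19 0.88 1.   0.95 0.94 0.94 0.94 0.95 1.   0.91 0.   0.   0.   0.01 0.  ]
 [0.   0.   0.   0.03 0.66 1.   0.96 0.94 0.94 0.95 0.97 1.   0.88 0.   0.   0.01 0.   0.  ]
 [0.   0.   0.   0.   0.33 0.98 1.   0.98 0.98 0.99 1.   0.89 0.35 0.   0.   0.   0.01 0.06]
 [0.   0.01 0.   0.   0.05 0.45 0.83 0.93 0.98 0.9  0.79 0.27 0.   0.   0.   0.01 0.06 0.15]
 [0.01 0.01 0.01 0.   0.   0.   0.07 0.27 0.37 0.24 0.14 0.   0.   0.   0.   0.05 0.11 0.13]
 [0.01 0.01 0.   0.   0.   0.   0.   0.   0.   0.   0.   0.   0.   0.   0.01 0.15 0.21 0.1 ]
 [0.01 0.01 0.01 0.01 0.   0.01 0.   0.   0.   0.   0.   0.   0.   0.   0.11 0.23 0.21 0.1 ]]
new spot fit [625.96  42.37] 0.3597567397436313
```

The spot and die agree within about 2 mm after release. Next: shut fingers over the knob.

{"method": "send_rows", "body": {
  "series": [
    [1,-0.5,0.02,0,0],
    [1,-0.85,0.02,0,0],
    [1,-0.85,0.02,0,0],
    [1,-0.85,0.02,0,0],
    [1,-0.85,0.02,0,0],
    [1,-0.65,0.01,0,0],
    [1,0,0,0,0],
    [1,0,0,0.7,0],
    [1,0,0,0.7,0],
    [1,0,0,0.6,0],
    [1,0,0,0.3,0],
    [1,0,0,0,0]
  ]
}}

```text
t: 15.03
ee_pos: [0.6246, 0.0393, 0.2154]
eef_rot: [0.581, -3.078, -0.023]
force: [0.0, 0.1, -0.2]
opening: -0.003
grip_force: 0.0
```

Run:
```python
from h import *
p=imaging.capture("scene"); cv2.imwrite("pics/s10.png",cv2.resize(cv2.cvtColor(p["color"][150:290,200:380],cv2.COLOR_RGB2BGR),None,fx=4,fy=4,interpolation=cv2.INTER_CUBIC))
s=ctrl.get_state();print(s["ee_pos"],s["force"],s["q"])
```

```text
[0.62550655 0.03922599 0.21706081] [-0.3248703  -0.17298169  0.11098664] [-0.04458787  0.49897223  0.23192369  1.31319942  0.012127   -0.4176972 ]
```

View pics/s10.png

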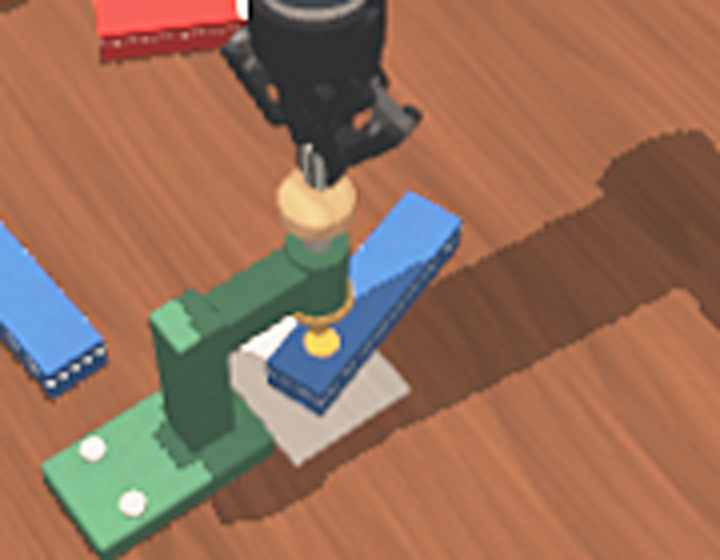

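The shut fingers (crop px 318,170) stand over the knob and the yellow spot shows centred under the die (322,345). Pressing down now in force-checked steps.

{"method": "send_rows", "body": {
  "series": [
    [1,0,0,0.2,0],
    [1,0,0,0.2,0],
    [1,0,0,0.15,0],
    [1,0,0,0.15,0],
    [1,0,0,0.15,0],
    [1,0,0,0,0]
  ]
}}

```text
t: 15.58
ee_pos: [0.6275, 0.0395, 0.1973]
eef_rot: [0.583, -3.085, -0.02]
force: [-0.3, 0.1, 5.2]
opening: 0.0
grip_force: 2.5
```

{"method": "send_rows", "body": {
  "series": [
    [1,0,0,0.12,0],
    [1,0,0,0.12,0],
    [1,0,0,0.06,0],
    [1,0,0,0.02,0],
    [1,0,0,0,0]
  ]
}}

```text
t: 16.0
ee_pos: [0.6275, 0.0395, 0.1902]
eef_rot: [0.583, -3.086, -0.019]
force: [-0.4, -1.0, 6.6]
opening: -0.001
grip_force: 3.4
```

{"method": "send_rows", "body": {
  "series": [
    [1,0,0,0.03,0],
    [1,0,0,0.03,0],
    [1,0,0,0.02,0],
    [1,0,0,0,0]
  ]
}}

```text
t: 16.33
ee_pos: [0.6275, 0.0394, 0.189]
eef_rot: [0.583, -3.086, -0.019]
force: [-2.2, -0.8, 9.4]
opening: -0.004
grip_force: 4.9
```

{"method": "send_rows", "body": {
  "series": [
    [1,0,0,0.03,0],
    [1,0,0,0.03,0],
    [1,0,0,0.02,0],
    [1,0,0,0,0]
  ]
}}

```text
t: 16.67
ee_pos: [0.6276, 0.0395, 0.1889]
eef_rot: [-0.583, 3.086, 0.018]
force: [-6.3, -1.2, 18.6]
opening: 0.003
grip_force: 9.2
```

The knob took 18.6 N, about 11 N of it on the box. Retracting.

{"method": "send_rows", "body": {
  "series": [
    [1,0,0,0,0],
    [1,0,0,-0.1,0],
    [1,0,0,-0.2,0],
    [1,0,0,-0.3,0],
    [1,0,0,-0.5,0],
    [1,0,0,-0.8,0],
    [1,0,0,-0.8,0],
    [1,0,0,-0.8,0],
    [1,0,0,0,0],
    [1,0,0,0,0],
    [1,0,0,0,0],
    [1,0,0,0,0]
  ]
}}

```text
t: 17.67
ee_pos: [0.6266, 0.0388, 0.2708]
eef_rot: [0.582, -3.081, -0.022]
force: [0.8, -0.8, -0.7]
opening: 0.001
grip_force: 0.0
```

Run:
```python
from h import *
p=imaging.capture("scene"); cv2.imwrite("pics/s11.png",cv2.resize(cv2.cvtColor(p["color"][150:290,200:380],cv2.COLOR_RGB2BGR),None,fx=4,fy=4,interpolation=cv2.INTER_CUBIC))
s=ctrl.get_state();print(s["ee_pos"],s["force"])
```

```text
[0.62658889 0.0387763  0.27087362] [-0.17629093  0.26934721 -0.05237905]
```

View pics/s11.png

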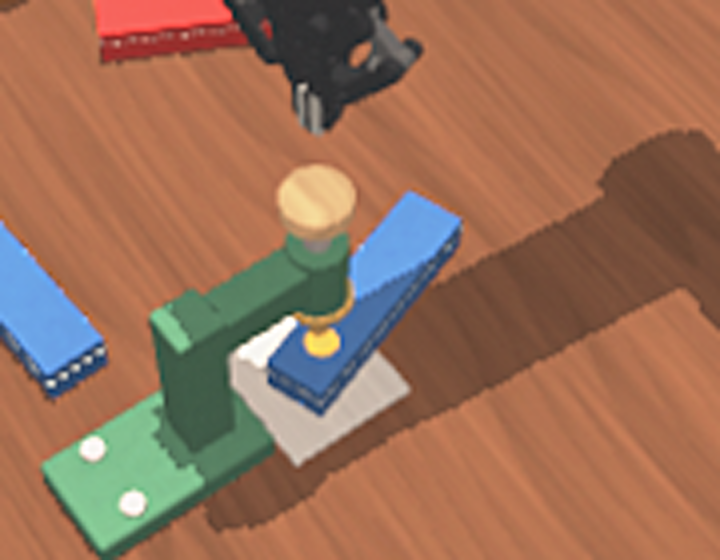

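The plunger is back up and the box has not moved, with its spot still at (322,345) under the die. The gripper is clear of everything. Handing in.

```bash
python3 -c "
from bench import ctrl
print(ctrl.hand_in())"
```

```text
the job is handed in; nothing more can be done
None
```

I slid the gift box flat under the die with its spot about 2 mm off centre and pressed the knob to 18.6 N. The plunger sprang back and I handed the job in at about 18 s, with the box released and the robot clear; no verdict was returned.

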